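# Re-aim a clamped dosing tube

### The arm

A 7-joint arm with a two-finger parallel gripper is mounted at the origin on a cart in front of the work surface, level with it; the furniture and walls round the work are solid. World frame = base frame: x ahead of the robot, y to its left, z up, the work surface at z = 0. Lengths are in m, angles in rad, forces in N, time in s.
With the tool pointing down it reaches from about 0.4 to 0.9 m from the base axis. Payload 5.6 kg.
Tool frame: the origin (TCP) lies midway between the tips of the shut fingers; the grasp point (between the pads) lies robot.grasp_offset behind it (robot.grasp_offset is the distance from the TCP to the grasp point, in m); x points along the fingers, z is the direction in which the jaws open and shut, and the axes are right-handed (so a half turn about x gives the same grasp; the last joint's range is limited). The gripper opens to 92 mm and grips with 3 to 60 N. Pads are 20 mm wide; open, the fingers measure 128 mm over their backs; the gripper's body (75 mm by 189 mm) begins 69 mm behind the grasp point.
Start: joints at [1.266, 0.468, -0.012, 1.603, 0.006, 1.071, -0.056], TCP at [0.168, -0.628, 0.215] pointing down, gripper open.
Joint ranges: [-2.53, 2.53], [-0.31, 2.02], [-1.57, 1.55], [0.28, 2.44], [-1.29, 4.43], [0.15, 1.84], [-2.92, 2.92]. Speed limits (rad/s): [2.57, 2.57, 3.14, 3.14, 3.14, 3.14, 3.14].

### API

Orientations are given as a 3x3 rotation matrix whose columns are the frame's x, y, z axes.
In Python, from workcell import robot gives the robot as it stands.
- The arm moves only by the tool send_rows, never from a script. Its argument "plan" is a list of rows, each an object with "translation": the shift along the world's x, y, z in m, a list of three; "angular": the turn, a rotation vector about the world's x, y, z in degrees, a list of three; "fingers": the opening, from 0 (shut) to 1 (fully open). A call has 1 to 5 rows; each row shifts and turns the pose as measured when the row begins; what a row does not reach is not made up. A row lasts 1/12 s, in which the tool goes at most 41.7 mm and 7.16 degrees, less where a joint would pass 70% of its speed; a pose out of reach is approached as far as the arm can. A call is refused whole if a number of a shift passes 0.0417 or a number of a turn 7.16, either way. A call with a gripper value outside its range is refused whole. The fingers move at their own pace and stop on an object; the grip force is fixed at half the most. Time passes only in rows, so rows that do not move let the fingers close. It gives the time, the measured TCP pose, the force and the opening at its end, in the units of the state.
- robot.state(): the state, without advancing time (a new reading comes with each control period).
- robot.capture(name): name is "side" or "top" or "wrist"; returns the picture (400x640x3 uint8, red, green, blue); there is no depth.
- robot.camera_model(name): a dict with "intrinsics" (3x3 intrinsics, pixels), "dist_coeffs" ([k1, k2, p1, p2, k3] as OpenCV has them; the pictures are not rectified), "position" and "attitude" of the camera in the world; the wrist camera has in their place "tool_from_camera" (4x4, takes a point from camera to tool coordinates, whose origin is the TCP and whose axes are the tool frame's). Camera axes: x right, y down, z forward; pixel columns grow to the right and rows downward; lengths in m; the calibration is good to about 2 mm. A picture is of the moment at which its call begins: read the wrist's pose just before it. camera_model takes no time and is no camera call.
- robot.finish_job(): hands the job in, once; it reports no verdict.
The state is a dict: "time_s": time; "qpos": joint angles; "qd": joint speeds; "joint_efforts": joint torques, N m; "eef_pos": TCP position; "tcp_rot": TCP orientation; "force": force on the tool from outside, world axes, zero at the start; "moment": the same for the moment, N m; "gripper_width": opening from 0.0 (shut) to 1.0 (fully open).
Only numpy, scipy, OpenCV 4.12 (cv2) and the standard library are available. Lean on these libraries where they do the work, as an engineer would, in place of code of your own. Each camera call takes 0.05 s, during which the arm holds its last target. There are 200 camera calls.

### The job

The dosing tube is held in the blue fork clamp and points between two dishes. Back off the clamp's black knob just enough to free the tube (about an eighth of a turn anticlockwise seen from above, never more than a quarter turn), turn the tube by its orange tab until its brass nozzle is over the middle of the blue dish, and then screw the knob fully tight again. Leave both dishes where they stand and the tube seated in its clamp.

Things in the scene. Friction and masses are not known exactly. Their poses are not given: they have to be found in the camera images.
- clamp_base: aluminium clamp plate 88 x 178 x 14 mm, fixed to the worktop; origin at worktop height on the vertical axis of the round seat in which the tube turns; the knob's vertical axis is at (0, -100) mm (x, y) in this frame. A blue fork (top 27 mm over the worktop) reaches from the screw along +y and presses on the tube's flange either side of its post.
- clamp_knob (a joint): turn of the black clamp knob about its vertical axis, rad, 0 to 3.1: 0 is fully tight (end stop), growing anticlockwise seen from above as it is backed off. Stays where left (friction 0.09 N m, up to 0.16 near tight); its height does not change. The fork lets the tube go at about 0.36 rad.
- knob_grip (a point): middle of the knob's wing, on the knob's axis, 80 mm over the worktop. The wing is 10 mm thick, 44 mm long, 58 to 94 mm over the worktop, above a 36 mm disc. At joint value 0 its length lies along the y axis of clamp_base and its thickness along x; it turns with the joint.
- dosing_tube: loose steel part, 0.45 kg: 60 mm flange in the clamp's seat (1.5 mm play), 24 mm post, horizontal 10 mm tube arm (top 55 mm over the worktop), orange tab on top. Origin: centre of the flange's underside, 8 mm over the worktop; x along the arm, z up. Tab: centred on the axis, 44 mm along x, 10 mm thick along y, 60 to 96 mm over the worktop. Resists turning with about 1 N m when clamped, 0.05 when free.
- nozzle (a point): mouth of the brass nozzle at the end of the arm, 105 mm from the tube's axis along its x, 34 mm over the worktop, pointing down
- blue_dish: the target: loose blue ceramic bowl, 64 mm in diameter, 22 mm high, about 105 mm from the tube's axis, on one side or the other of the arm; origin at the centre of its underside on the worktop
- petri_dish: bystander: loose clear petri dish with cream filling, 60 mm in diameter, 13 mm high, on the other side of the arm; origin at the centre of its underside
There are look-alikes about, which are no part of the job. There is more than one size of the blue_dish; the job needs the smallest.

How it is judged:
By the outcome, as a careful person would: the job done as asked, in the order asked, and still so for the second after the job is handed in, with the robot touching nothing.
It also fails if it takes over 58 s, if anything falls off the work surface, if the arm or the gripper's body presses on something with over 40 N, if the wrist force passes 120 N, or if a joint passes its speed limit or range.

## Working session

There is one attempt and no reset: what is moved stays moved. The work goes in short steps, Python scripts to look and compute and a tool call to move; the robot and the scene stay as the last step left them, time stands still between calls to the robot, and variables do not carry over. Pictures are saved under pics/ and viewed, about 8 in all and at most 12, crops included, and the job is handed in when it is done.

Besides the shell and the picture viewer there is one more tool, called after "Call:" by a JSON object that holds its "api" and its "payload", one argument or row to a line. send_rows: Moves the arm, as the interface text tells. Its arguments: {"type":"object","properties":{"plan":{"type":"array","items":{"type":"object","properties":{"translation":{"type":"array","items":{"type":"number"}},"angular":{"type":"array","items":{"type":"number"}},"fingers":{"type":"number"}}}}},"required":["plan"]}

```bash
mkdir -p pics
cat > h.py <<'E'
import numpy as np, cv2
from workcell import robot
def snap(n,f):
    s=robot.state(); im=robot.capture(n); cv2.imwrite(f'pics/{f}.png',im[:,:,::-1]); 
    np.save(f'pics/{f}.npy',np.r_[s['eef_pos'],np.ravel(s['tcp_rot'])]); return im
def cam(n,f):
    m=robot.camera_model(n); K=np.array(m['intrinsics']);d=np.array(m['dist_coeffs'])
    if n=='wrist':
        p=np.load(f'pics/{f}.npy'); T=np.eye(4);T[:3,:3]=p[3:].reshape(3,3);T[:3,3]=p[:3]
        T=T@np.array(m['tool_from_camera'])
        return K,d,T[:3,3],T[:3,:3]
    return K,d,np.array(m['position']),np.array(m['attitude'])
def onplane(n,f,uv,z):
    K,d,c,R=cam(n,f); u=cv2.undistortPoints(np.array(uv,float).reshape(-1,1,2),K,d)[:,0]
    r=np.c_[u,np.ones(len(u))]@R.T
    return c+r*((z-c[2])/r[:,2])[:,None]
def pix(n,f,P):
    K,d,c,R=cam(n,f); return cv2.projectPoints((np.atleast_2d(P)-c)@R,np.zeros(3),np.zeros(3),K,d)[0][:,0]
E
python3 - <<'E'
from h import *
s=robot.state();print({k:np.round(v,3).tolist() for k,v in s.items()},robot.grasp_offset)
a=[snap(n,n+'0') for n in('top','side','wrist')]
for n in('top','side','wrist'): print(n,[np.round(v,3).tolist() for v in cam(n,n+'0')[2:]])
E
```

```text
{'time_s': 0.0, 'qpos': [1.266, 0.468, -0.012, 1.604, 0.006, 1.071, -0.056], 'qd': [0.0, -0.001, -0.001, -0.003, 0.001, 0.0, -0.001], 'joint_efforts': [-0.001, -52.058, -0.012, -24.375, -0.056, 0.018, 0.0], 'eef_pos': [0.168, -0.627, 0.214], 'tcp_rot': [[-0.001, 0.966, 0.259], [0.002, 0.259, -0.966], [-1.0, -0.0, -0.002]], 'force': [-0.428, 0.339, 1.026], 'moment': [0.033, 0.025, 0.012], 'gripper_width': 0.999} 0.0187
top [[0.412, 0.093, 0.979], [[-0.028, -0.994, 0.104], [-0.999, 0.03, 0.017], [-0.02, -0.103, -0.994]]]
side [[0.505, -0.744, 0.517], [[1.0, -0.003, 0.015], [-0.015, -0.444, 0.896], [0.004, -0.896, -0.444]]]
wrist [[0.242, -0.608, 0.384], [[0.259, -0.929, -0.263], [-0.966, -0.25, -0.069], [-0.002, 0.272, -0.962]]]
```

View pics/top0.png

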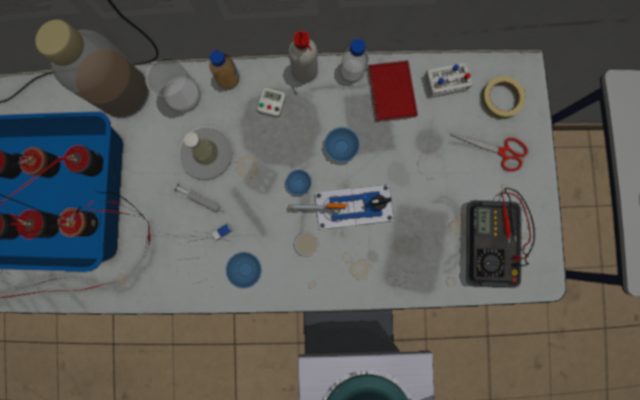

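View pics/side0.png

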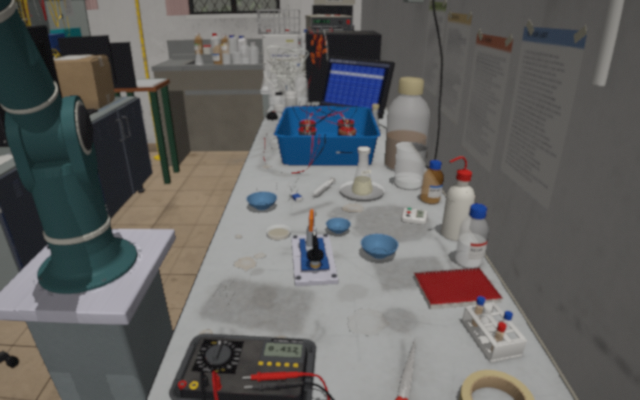

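The top view shows three blue bowls: (298,182) small, (341,145) large and (243,270) large. The petri dish is at (305,244), the knob at (377,203), the tab at about (337,207) and the nozzle at about (291,208). The small bowl beside the arm is the one to use. I'll measure and check it in a crop.

Run:
```python
from h import *
im=cv2.imread('pics/top0.png')
hsv=cv2.cvtColor(im,cv2.COLOR_BGR2HSV)
def blobs(m,z,name,amin):
    n,l,st,c=cv2.connectedComponentsWithStats(m)
    for i in range(1,n):
        if st[i,4]>=amin and 170<c[i][0]<450 and c[i][1]>100: print(name,c[i].round(1),st[i].tolist(),onplane('top','top0',[c[i]],z)[0].round(4))
blobs(cv2.inRange(hsv,(95,100,60),(115,255,255)),.018,'blue',60)
blobs(cv2.inRange(hsv,(5,130,120),(22,255,255)),.085,'orange',8)
blobs(cv2.inRange(hsv,(0,0,0),(179,255,45)),.09,'black',15)
print(onplane('top','top0',[[377,203]],.09),onplane('top','top0',[[305,244]],.013),onplane('top','top0',[[291,208]],.05))
c=cv2.resize(im[130:280,270:420],None,fx=4,fy=4,interpolation=cv2.INTER_CUBIC);cv2.imwrite('pics/c1.png',c)
```

```text
blue [341.4 144.2] [325, 128, 34, 33, 881] [0.6523 0.0388 0.018 ]
blue [297.9 182.3] [286, 171, 24, 24, 456] [0.5625 0.146  0.018 ]
blue [357.8 205.8] [330, 192, 52, 28, 560] [0.5017 0.0051 0.018 ]
blue [223.4 230.2] [218, 225, 12, 11, 85] [0.4528 0.3269 0.018 ]
blue [243.1 269.7] [227, 253, 34, 34, 910] [0.3584 0.2806 0.018 ]
orange [336.7 205.2] [327, 204, 19, 4, 60] [0.4981 0.0578 0.085 ]
black [379.7 202.6] [370, 196, 20, 14, 129] [ 0.5005 -0.0367  0.09  ]
black [347.1 337.8] [305, 321, 93, 33, 2561] [0.2111 0.0448 0.09  ]
black [367.4 396. ] [347, 391, 42, 9, 258] [0.0855 0.0052 0.09  ]
[[ 0.49987959 -0.03074714  0.09      ]] [[0.41502073 0.13309593 0.013     ]] [[0.49822616 0.16163434 0.05      ]]
```

View pics/c1.png

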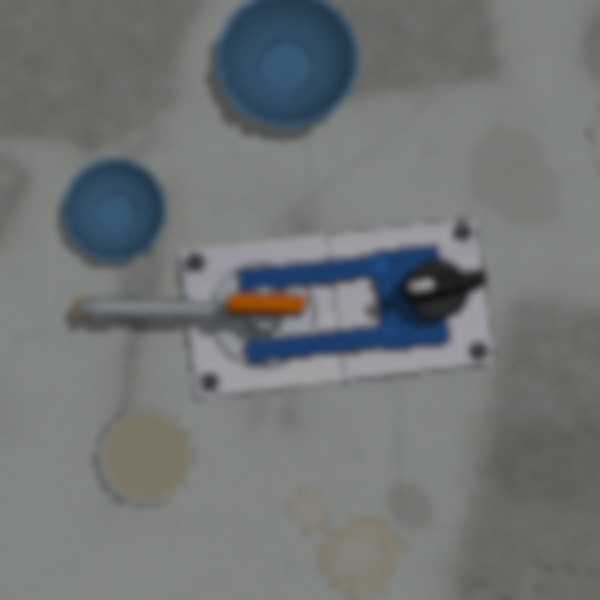

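The crop confirms the small bowl (crop 113,210) on the +x side of the arm. The petri dish (145,457) is on the other side, and the knob (435,290), tab (267,303) and nozzle (78,312) are clear. Next I'll move over the clamp for a close wrist view.

Call:
{"api": "send_rows", "payload": {
  "plan": [
    {"translation": [0.0185,0.0365,0.002],"angular": [0,0,4.45],"fingers": 1},
    {"translation": [0.0185,0.0365,0.002],"angular": [0,0,4.45],"fingers": 1},
    {"translation": [0.0185,0.0365,0.002],"angular": [0,0,4.45],"fingers": 1},
    {"translation": [0.0185,0.0365,0.002],"angular": [0,0,4.45],"fingers": 1},
    {"translation": [0.0185,0.0365,0.002],"angular": [0,0,4.45],"fingers": 1}
  ]
}}

```text
time_s: 0.57
eef_pos: [0.254, -0.4452, 0.2199]
tcp_rot: [[-0.006, 0.796, 0.605], [-0.0, 0.605, -0.796], [-1.0, -0.005, -0.004]]
force: [0.6, -0.6, 0.4]
gripper_width: 1.003
```

Call:
{"api": "send_rows", "payload": {
  "plan": [
    {"translation": [0.0185,0.0365,0.002],"angular": [0,0,4.45],"fingers": 1},
    {"translation": [0.0185,0.0365,0.002],"angular": [0,0,4.45],"fingers": 1},
    {"translation": [0.0185,0.0365,0.002],"angular": [0,0,4.45],"fingers": 1},
    {"translation": [0.0185,0.0365,0.002],"angular": [0,0,4.45],"fingers": 1},
    {"translation": [0.0185,0.0365,0.002],"angular": [0,0,4.45],"fingers": 1}
  ]
}}

```text
time_s: 0.98
eef_pos: [0.3453, -0.2582, 0.2297]
tcp_rot: [[-0.007, 0.492, 0.871], [-0.004, 0.871, -0.492], [-1.0, -0.007, -0.004]]
force: [2.0, -0.6, 0.9]
gripper_width: 0.998
```

Call:
{"api": "send_rows", "payload": {
  "plan": [
    {"translation": [0.0185,0.0365,0],"angular": [0,0,4.45],"fingers": 1},
    {"translation": [0.0185,0.0365,0],"angular": [0,0,4.45],"fingers": 1},
    {"translation": [0.0185,0.0365,0],"angular": [0,0,4.45],"fingers": 1},
    {"translation": [0.0185,0.0365,0],"angular": [0,0,4.45],"fingers": 1},
    {"translation": [0.0185,0.0365,0],"angular": [0,0,4.45],"fingers": 1}
  ]
}}

```text
time_s: 1.4
eef_pos: [0.4372, -0.0713, 0.2311]
tcp_rot: [[-0.001, 0.107, 0.994], [-0.01, 0.994, -0.107], [-1.0, -0.01, -0.0]]
force: [1.3, -0.5, 0.1]
gripper_width: 1.003
```

Call:
{"api": "send_rows", "payload": {
  "plan": [
    {"translation": [0.02,0.033,0],"angular": [0,0,3.8],"fingers": 1},
    {"translation": [0.02,0.033,0],"angular": [0,0,3.8],"fingers": 1},
    {"translation": [0.02,0.033,0],"angular": [0,0,3.8],"fingers": 1},
    {"translation": [0,0,0],"angular": [0,0,0],"fingers": 1}
  ]
}}

```text
time_s: 1.73
eef_pos: [0.5005, 0.041, 0.2321]
tcp_rot: [[0.005, -0.114, 0.993], [-0.007, 0.993, 0.114], [-1.0, -0.007, 0.004]]
force: [-1.1, 1.1, 0.9]
gripper_width: 1.0
```

Run:
```python
from h import *
snap('wrist','w1')
```

```text
(no output)
```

View pics/w1.png

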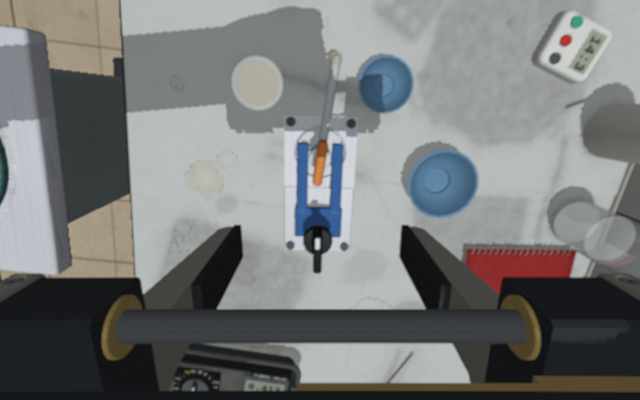

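The wrist view shows the plate screws at (291,121), (351,123), (291,245) and (345,247). The wing runs from about (318,238) to (317,272), the tab is at (320,163), the nozzle at (336,55), the small bowl at (386,84) and the petri dish at (257,82).

Run:
```python
from h import *
f='w1'; im=cv2.imread('pics/w1.png'); hsv=cv2.cvtColor(im,cv2.COLOR_BGR2HSV)
def blob(m,x0,y0,x1,y1):
    z=np.zeros_like(m); z[y0:y1,x0:x1]=m[y0:y1,x0:x1]
    n,l,st,c=cv2.connectedComponentsWithStats(z); i=1+np.argmax(st[1:,4])
    return max(cv2.findContours((l==i).astype('uint8'),0,1)[0],key=len)[:,0].astype(float)
P=lambda uv,z: onplane('wrist',f,uv,z)
def rep(name,W):
    (c,s,a)=cv2.minAreaRect(W[:,:2].astype('f4')*1000); b=cv2.boxPoints((c,s,a)); e=max((b[1]-b[0],b[2]-b[1]),key=np.linalg.norm)
    print(name,np.round(c,1),np.round(s,1),'dir',np.round(np.degrees(np.arctan2(e[1],e[0]))%180,1))
rep('tab',P(blob(cv2.inRange(hsv,(3,130,160),(22,255,255)),290,120,350,200),.096))
rep('tabdark',P(blob(cv2.inRange(hsv,(3,120,60),(22,255,255)),290,120,350,200),.096))
rep('knob',P(blob(cv2.inRange(hsv,(0,0,0),(179,255,60)),300,225,335,280),.094))
for n,b,z in(('blue',(355,50,418,118),.022),):
    k=blob(cv2.inRange(hsv,(95,80,40),(118,255,255)),*b); W=P(k,z)[:,:2].astype('f4')*1000; print(n,cv2.fitEllipse(W))
g=P([[291,121],[351,123],[345,247],[291,245]],.014); print('screws',g.round(4).tolist(),g.mean(0))
print('wing',P([[318,238],[317,272]],.094),'nozzle',P([[336,55]],.05),'petri',P([[257,82]],.013))
cv2.imwrite('pics/c2.png',cv2.resize(im[40:290,230:430],None,fx=3,fy=2.4*1.25*0.8,interpolation=cv2.INTER_CUBIC))
```

```text
tab [496.9  53.7] [27.9  7.6] dir 87.0
tabdark [497.2  61.7] [44.   8.5] dir 87.4
knob [505.5 -31.2] [26.5 53.7] dir 96.5
blue ((562.60986328125, 145.56866455078125), (59.4296760559082, 59.987979888916016), 58.59465026855469)
screws [[0.4592, 0.0923, 0.014], [0.5307, 0.0982, 0.014], [0.5457, -0.0637, 0.014], [0.4735, -0.069, 0.014]] [0.50228723 0.01443828 0.014     ]
wing [[ 0.50463917 -0.01910173  0.094     ]
 [ 0.50806646 -0.05914975  0.094     ]] nozzle [[0.50211171 0.16572458 0.05      ]] petri [[0.4161412 0.1315801 0.013    ]]
```

View pics/c2.png

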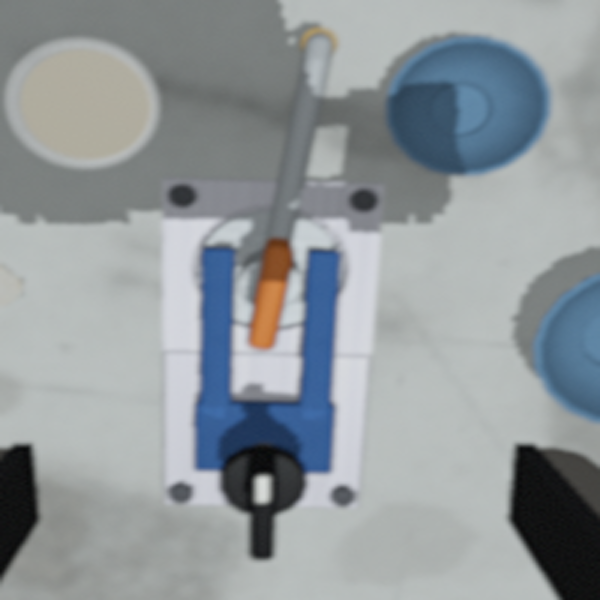

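The crop confirms that the wing is aligned with the plate (knob tight). The tab lies along the arm, and the small bowl's centre is at (0.5626, 0.1456). The knob axis is at about (0.506, -0.0385), the tube axis at about (0.497, 0.061), and the base is yawed about +5°. Next I'll descend on the knob.

Call:
{"api": "send_rows", "payload": {
  "plan": [
    {"translation": [0.003,-0.04,-0.015],"angular": [0.4,0.3,-1.5],"fingers": 1},
    {"translation": [0.0025,-0.0395,-0.025],"angular": [0,0,0],"fingers": 1},
    {"translation": [0,0,-0.04],"angular": [0,0,0],"fingers": 1},
    {"translation": [0,0,-0.04],"angular": [0,0,0],"fingers": 1},
    {"translation": [0,0,0],"angular": [0,0,0],"fingers": 1}
  ]
}}

```text
time_s: 2.2
eef_pos: [0.5042, -0.0483, 0.1096]
tcp_rot: [[0.002, -0.08, 0.997], [-0.005, 0.997, 0.08], [-1.0, -0.006, 0.002]]
force: [-0.8, -0.1, 0.2]
gripper_width: 0.998
```

Call:
{"api": "send_rows", "payload": {
  "plan": [
    {"translation": [0.0015,0.009,-0.022],"angular": [0.3,0.1,0.4],"fingers": 1},
    {"translation": [0,0,-0.022],"angular": [0,0,0],"fingers": 1},
    {"translation": [0,0,0],"angular": [0,0,0],"fingers": 1}
  ]
}}

```text
time_s: 2.45
eef_pos: [0.5048, -0.0427, 0.0664]
tcp_rot: [[-0.002, -0.081, 0.997], [-0.002, 0.997, 0.081], [-1.0, -0.002, -0.002]]
force: [-1.1, -0.1, -0.3]
gripper_width: 1.0
```

Call:
{"api": "send_rows", "payload": {
  "plan": [
    {"translation": [0.001,0.004,-0.003],"angular": [0,0,0],"fingers": 0.5},
    {"translation": [0,0,0],"angular": [0,0,0],"fingers": 0},
    {"translation": [0,0,0],"angular": [0,0,0],"fingers": 0},
    {"translation": [0,0,0],"angular": [0,0,0],"fingers": 0},
    {"translation": [0,0,0],"angular": [0,0,0],"fingers": 0}
  ]
}}

```text
time_s: 2.87
eef_pos: [0.5094, -0.0392, 0.0708]
tcp_rot: [[0.007, -0.08, 0.997], [-0.004, 0.997, 0.08], [-1.0, -0.005, 0.006]]
force: [0.5, 0.6, -0.8]
gripper_width: 0.659
```

Call:
{"api": "send_rows", "payload": {
  "plan": [
    {"translation": [0,0,0],"angular": [0,0,0],"fingers": 0},
    {"translation": [0,0,0],"angular": [0,0,0],"fingers": 0},
    {"translation": [0,0,0],"angular": [0,0,0],"fingers": 0}
  ]
}}

```text
time_s: 3.12
eef_pos: [0.5108, -0.0395, 0.073]
tcp_rot: [[0.011, -0.08, 0.997], [-0.005, 0.997, 0.08], [-1.0, -0.006, 0.01]]
force: [-0.7, 0.1, 0.0]
gripper_width: 0.444
```

Run:
```python
from h import *
s=robot.state();print(s['force'],s['moment'],s['gripper_width'],s['eef_pos'],np.degrees(np.arctan2(s['tcp_rot'][1][2],s['tcp_rot'][0][2])))
```

```text
[-0.69431294  0.10109375  0.01791149] [-0.02931791 -0.07538482 -0.00465586] 0.44402578098470546 [ 0.51077716 -0.03949251  0.07300958] 4.568716452016634
```

Call:
{"api": "send_rows", "payload": {
  "plan": [
    {"translation": [-0.004,0.0005,-0.006],"angular": [0.3,0.6,0],"fingers": 0},
    {"translation": [-0.002,0,-0.003],"angular": [0,0.15,0],"fingers": 0},
    {"translation": [-0.0005,0,-0.001],"angular": [0,0.1,0],"fingers": 0}
  ]
}}

```text
time_s: 3.37
eef_pos: [0.5039, -0.0391, 0.0625]
tcp_rot: [[-0.005, -0.079, 0.997], [0.0, 0.997, 0.079], [-1.0, 0.001, -0.005]]
force: [0.7, -0.0, 0.1]
gripper_width: 0.226
```

Call:
{"api": "send_rows", "payload": {
  "plan": [
    {"translation": [0.002,0,0.001],"angular": [0,-0.2,0],"fingers": 0},
    {"translation": [0,0,0],"angular": [0,0,0],"fingers": 0},
    {"translation": [0,0,0],"angular": [0,0,0],"fingers": 0}
  ]
}}

```text
time_s: 3.62
eef_pos: [0.5068, -0.039, 0.0628]
tcp_rot: [[-0.0, -0.08, 0.997], [0.001, 0.997, 0.08], [-1.0, 0.001, -0.0]]
force: [-2.3, 0.1, 3.8]
gripper_width: 0.107
```

Call:
{"api": "send_rows", "payload": {
  "plan": [
    {"translation": [-0.0005,0,0],"angular": [0,0,5],"fingers": 0},
    {"translation": [0,0,0],"angular": [0,0,6],"fingers": 0},
    {"translation": [0,0,0],"angular": [0,0,6],"fingers": 0},
    {"translation": [0,0,0],"angular": [0,0,6],"fingers": 0}
  ]
}}

```text
time_s: 3.95
eef_pos: [0.5065, -0.039, 0.0629]
tcp_rot: [[-0.001, -0.476, 0.88], [0.0, 0.88, 0.476], [-1.0, 0.0, -0.001]]
force: [0.7, -0.1, -1.5]
gripper_width: 0.108
```

Call:
{"api": "send_rows", "payload": {
  "plan": [
    {"translation": [0,0,0],"angular": [0,0,6],"fingers": 0},
    {"translation": [0,0,0],"angular": [0,0,6],"fingers": 0},
    {"translation": [0,0,0],"angular": [0,0,3.5],"fingers": 0},
    {"translation": [0,0,0],"angular": [0,0,0],"fingers": 0}
  ]
}}

```text
time_s: 4.28
eef_pos: [0.5064, -0.0392, 0.0629]
tcp_rot: [[-0.001, -0.704, 0.71], [0.001, 0.71, 0.704], [-1.0, 0.001, -0.001]]
force: [0.3, 0.7, 0.5]
gripper_width: 0.104
```

Call:
{"api": "send_rows", "payload": {
  "plan": [
    {"translation": [0,0,0],"angular": [0,0,0],"fingers": 1},
    {"translation": [0,0,0],"angular": [0,0,0],"fingers": 1},
    {"translation": [0,0,0],"angular": [0,0,0],"fingers": 1},
    {"translation": [0,0,0],"angular": [0,0,0],"fingers": 1}
  ]
}}

```text
time_s: 4.62
eef_pos: [0.5056, -0.0395, 0.0627]
tcp_rot: [[-0.003, -0.7, 0.714], [0.0, 0.714, 0.7], [-1.0, 0.002, -0.002]]
force: [0.7, -0.2, 0.1]
gripper_width: 0.373
```

Call:
{"api": "send_rows", "payload": {
  "plan": [
    {"translation": [0,0,0.02],"angular": [0,0,0],"fingers": 1},
    {"translation": [0,0,0.03],"angular": [0,0,0],"fingers": 1},
    {"translation": [-0.001,0.02,0.03],"angular": [0,0,-7],"fingers": 1},
    {"translation": [-0.003,0.03,0],"angular": [0,0,-7],"fingers": 1},
    {"translation": [-0.003,0.02,0],"angular": [0,0,-7],"fingers": 1}
  ]
}}

```text
time_s: 5.03
eef_pos: [0.4969, 0.0279, 0.1442]
tcp_rot: [[-0.007, -0.385, 0.923], [0.006, 0.923, 0.385], [-1.0, 0.008, -0.005]]
force: [0.0, 0.5, -0.5]
gripper_width: 0.736
```

Call:
{"api": "send_rows", "payload": {
  "plan": [
    {"translation": [0,0.01,0],"angular": [-0.3,-0.3,-7],"fingers": 1},
    {"translation": [0,0.01,0],"angular": [0,0,-7],"fingers": 1},
    {"translation": [0,0.007,0],"angular": [0,0,-7],"fingers": 1},
    {"translation": [0,0,0],"angular": [0,0,-4],"fingers": 1},
    {"translation": [0,0,0],"angular": [0,0,0],"fingers": 1}
  ]
}}

```text
time_s: 5.45
eef_pos: [0.4963, 0.0626, 0.1469]
tcp_rot: [[0.003, 0.052, 0.999], [0.001, 0.999, -0.052], [-1.0, 0.001, 0.003]]
force: [-0.2, 0.3, 0.1]
gripper_width: 1.002
```

Run:
```python
from h import *
im=snap('wrist','w2'); snap('top','top2')
f='w2';hsv=cv2.cvtColor(cv2.imread('pics/w2.png'),cv2.COLOR_BGR2HSV)
m=cv2.inRange(hsv,(3,120,60),(22,255,255)); n,l,st,c=cv2.connectedComponentsWithStats(m)
for i in range(1,n):
    if st[i,4]>150:
        k=max(cv2.findContours((l==i).astype('uint8'),0,1)[0],key=len)[:,0]
        W=onplane('wrist',f,k,.096)[:,:2].astype('f4')*1000; print(st[i],cv2.minAreaRect(W))
```

```text
[318 178  12  62 671] ((498.2943420410156, 64.67952728271484), (47.22938537597656, 8.147331237792969), 87.00204467773438)
[ 101  295   41   65 1039] ((326.6825866699219, -28.69948959350586), (67.33902740478516, 25.85352325439453), 68.09618377685547)
[ 501  295   40   65 1035] ((656.1829833984375, -46.260562896728516), (26.313079833984375, 67.41461944580078), 15.219284057617188)
[ 299  376  341   16 2929] ((617.0750732421875, -100.54034423828125), (16.106510162353516, 296.1983947753906), 86.85675811767578)
```

View pics/w2.png

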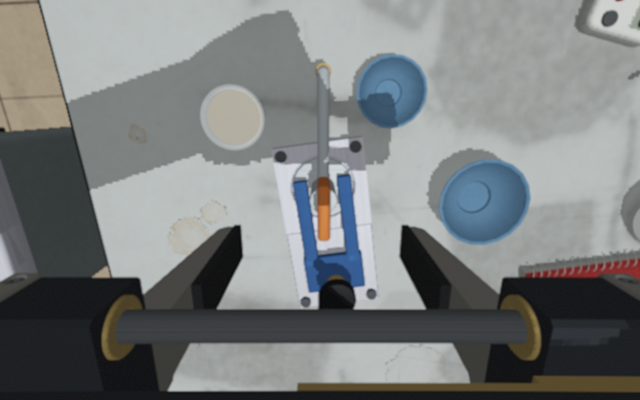

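The tube hasn't moved, the tab (324,208) is centred between the fingers, and the knob is partly hidden at (337,295). Descending on the tab.

Call:
{"api": "send_rows", "payload": {
  "plan": [
    {"translation": [0.001,-0.0005,-0.03],"angular": [0,0.2,0],"fingers": 0.5},
    {"translation": [0,0,-0.03],"angular": [0,0,0],"fingers": 0.5},
    {"translation": [0,0,-0.02],"angular": [0,0,0],"fingers": 0.4},
    {"translation": [0,0,0],"angular": [0,0,0],"fingers": 0.3}
  ]
}}

```text
time_s: 5.88
eef_pos: [0.4995, 0.0601, 0.066]
tcp_rot: [[0.005, 0.043, 0.999], [0.001, 0.999, -0.043], [-1.0, 0.001, 0.005]]
force: [-0.1, 0.3, 0.2]
gripper_width: 0.732
```

Call:
{"api": "send_rows", "payload": {
  "plan": [
    {"translation": [-0.002,0.0005,-0.003],"angular": [0,0.3,0],"fingers": 0},
    {"translation": [-0.0005,0,-0.0005],"angular": [0,0.1,0],"fingers": 0},
    {"translation": [0,0,0],"angular": [0,0,0],"fingers": 0},
    {"translation": [0,0,0],"angular": [0,0,0],"fingers": 0}
  ]
}}

```text
time_s: 6.22
eef_pos: [0.4975, 0.0601, 0.0638]
tcp_rot: [[-0.002, 0.042, 0.999], [0.002, 0.999, -0.042], [-1.0, 0.001, -0.002]]
force: [-0.6, -0.6, -0.4]
gripper_width: 0.439
```

Call:
{"api": "send_rows", "payload": {
  "plan": [
    {"translation": [0,0,0],"angular": [0,0,0],"fingers": 0},
    {"translation": [0,0,0],"angular": [0,0,0],"fingers": 0},
    {"translation": [0,0,0],"angular": [0,0,0],"fingers": 0}
  ]
}}

```text
time_s: 6.47
eef_pos: [0.4993, 0.06, 0.0663]
tcp_rot: [[0.003, 0.042, 0.999], [0.002, 0.999, -0.042], [-1.0, 0.002, 0.003]]
force: [-0.1, -0.7, -0.5]
gripper_width: 0.224
```

Call:
{"api": "send_rows", "payload": {
  "plan": [
    {"translation": [-0.0015,0.001,-0.002],"angular": [0,0.1,0],"fingers": 0},
    {"translation": [0,0,0],"angular": [0,0,0],"fingers": 0},
    {"translation": [0,0,0],"angular": [0,0,0],"fingers": 0},
    {"translation": [0,0,0],"angular": [0,0,0],"fingers": 0}
  ]
}}

```text
time_s: 6.8
eef_pos: [0.4982, 0.0609, 0.0647]
tcp_rot: [[0.002, 0.042, 0.999], [0.001, 0.999, -0.042], [-1.0, 0.001, 0.002]]
force: [0.1, -0.9, 1.0]
gripper_width: 0.11
```

Call:
{"api": "send_rows", "payload": {
  "plan": [
    {"translation": [0,0,0],"angular": [0,0,-3],"fingers": 0},
    {"translation": [0,0,0],"angular": [0,0,-5],"fingers": 0},
    {"translation": [0,0,0],"angular": [0,0,-5],"fingers": 0},
    {"translation": [0,0,0],"angular": [0,0,-5],"fingers": 0},
    {"translation": [0,0,0],"angular": [0,0,-5],"fingers": 0}
  ]
}}

```text
time_s: 7.22
eef_pos: [0.4974, 0.0608, 0.0647]
tcp_rot: [[0.001, 0.442, 0.897], [0.001, 0.897, -0.442], [-1.0, 0.001, 0.0]]
force: [0.8, -0.9, -1.7]
gripper_width: 0.104
```

Call:
{"api": "send_rows", "payload": {
  "plan": [
    {"translation": [0,0,0],"angular": [0,0,-5],"fingers": 0},
    {"translation": [0,0,0],"angular": [0,0,-4],"fingers": 0},
    {"translation": [0,0,0],"angular": [0,0,-2],"fingers": 0},
    {"translation": [0,0,0],"angular": [0,0,0],"fingers": 0}
  ]
}}

```text
time_s: 7.55
eef_pos: [0.4977, 0.0604, 0.0647]
tcp_rot: [[0.001, 0.615, 0.789], [-0.001, 0.789, -0.615], [-1.0, 0.0, 0.001]]
force: [0.7, -0.4, -0.3]
gripper_width: 0.108
```

Run:
```python
from h import *
snap('wrist','w3')
```

```text
(no output)
```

View pics/w3.png

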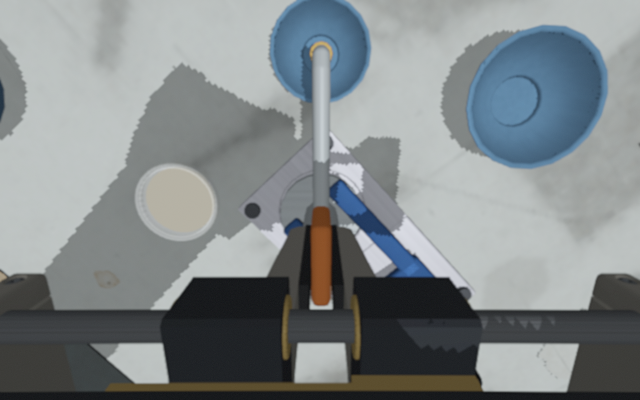

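The nozzle (320,50) appears over the bowl's centre at about (320,49). I'll measure it.

Run:
```python
from h import *
im=cv2.imread('pics/w3.png');hsv=cv2.cvtColor(im,cv2.COLOR_BGR2HSV);m=cv2.inRange(hsv,(95,80,40),(118,255,255))
m[:, :260]=0;m[:,385:]=0;m[110:]=0
k=cv2.convexHull(np.argwhere(m)[:,::-1].astype('f4').reshape(-1,1,2))[:,0]; k=k[k[:,1]>3]
W=onplane('wrist','w3',k,.022)[:,:2].astype('f4')*1000;e=cv2.fitEllipse(W);print('dish',e)
n=onplane('wrist','w3',[[320.5,49]],.052);print('noz',n*1000)
a=np.array([.498,.0615]);d=np.array(e[0])/1000
for p in(d,n[0,:2],np.array([.5626,.1456])):print(np.linalg.norm(p-a),np.degrees(np.arctan2(*(p-a)[::-1])))
R=robot.state()['tcp_rot'];print(np.degrees(np.arctan2(R[1][1],R[0][1])))
print(pix('wrist','w3',[[.498+.105*np.cos(np.radians(t)),.0615+.105*np.sin(np.radians(t)),.050] for t in(50,52,54)]))
```

```text
dish ((563.51953125, 146.23435974121094), (61.407501220703125, 61.80718231201172), 91.24737548828125)
noz [[561.55040671 143.08363638  52.        ]]
0.10711078701966797 52.28756695555956
0.10341442800052186 52.08282800166269
0.10604701787414864 52.470938198566536
52.14364263851876
[[327.62870504  46.53997596]
 [320.78274634  46.39717772]
 [313.93600891  46.51430296]]
```

The nozzle is aligned to within about 0.2° (52.1° against 52.3°). Now I'll release the tab, rise and return to the knob.

Call:
{"api": "send_rows", "payload": {
  "plan": [
    {"translation": [0,0,0],"angular": [0,0,0],"fingers": 0.6},
    {"translation": [0,0,0],"angular": [0,0,0],"fingers": 0.6},
    {"translation": [0,0,0],"angular": [0,0,0],"fingers": 0.6},
    {"translation": [0,0,0],"angular": [0,0,0],"fingers": 0.6}
  ]
}}

```text
time_s: 7.93
eef_pos: [0.4977, 0.0609, 0.0648]
tcp_rot: [[0.001, 0.611, 0.792], [-0.0, 0.792, -0.611], [-1.0, 0.001, 0.001]]
force: [-0.6, -0.1, 0.7]
gripper_width: 0.374
```

Call:
{"api": "send_rows", "payload": {
  "plan": [
    {"translation": [0,0,0.02],"angular": [0,0,0],"fingers": 0.6},
    {"translation": [0,0,0.03],"angular": [0,0,0],"fingers": 0.6},
    {"translation": [0,0,0.03],"angular": [0,0,7],"fingers": 0.6},
    {"translation": [0.001,-0.01,0],"angular": [0,0,7],"fingers": 0.6},
    {"translation": [0.001,-0.015,0],"angular": [0,0,7],"fingers": 0.6}
  ]
}}

```text
time_s: 8.35
eef_pos: [0.4977, 0.0387, 0.1474]
tcp_rot: [[-0.002, 0.274, 0.962], [-0.003, 0.962, -0.274], [-1.0, -0.003, -0.001]]
force: [-0.5, -0.2, -0.2]
gripper_width: 0.6
```

Call:
{"api": "send_rows", "payload": {
  "plan": [
    {"translation": [0.001,-0.015,0],"angular": [0,0,7],"fingers": 0.6},
    {"translation": [0.001,-0.015,0],"angular": [0,0,7],"fingers": 0.6},
    {"translation": [0.001,-0.015,0],"angular": [0,0,7],"fingers": 0.6},
    {"translation": [0.001,-0.015,0],"angular": [0,0,7],"fingers": 0.6},
    {"translation": [0.001,-0.01,0],"angular": [0,0,7],"fingers": 0.6}
  ]
}}

```text
time_s: 8.77
eef_pos: [0.5039, -0.0343, 0.1498]
tcp_rot: [[0.004, -0.337, 0.941], [-0.003, 0.941, 0.337], [-1.0, -0.004, 0.003]]
force: [-0.1, -0.3, -0.4]
gripper_width: 0.599
```

Call:
{"api": "send_rows", "payload": {
  "plan": [
    {"translation": [0.001,-0.002,0],"angular": [0.2,0.2,7],"fingers": 0.6},
    {"translation": [0,-0.001,0],"angular": [0,0,7],"fingers": 0.6},
    {"translation": [0,0,0],"angular": [0,0,7],"fingers": 0.6},
    {"translation": [0,0,0],"angular": [0,0,3],"fingers": 0.6},
    {"translation": [0,0,0],"angular": [0,0,0],"fingers": 0.6}
  ]
}}

```text
time_s: 9.18
eef_pos: [0.5046, -0.0422, 0.1497]
tcp_rot: [[-0.0, -0.702, 0.712], [0.001, 0.712, 0.702], [-1.0, 0.0, 0.0]]
force: [0.4, -0.2, 0.3]
gripper_width: 0.602
```

Run:
```python
from h import *
snap('wrist','w4')
print(pix('wrist','w4',[[.5063,-.039,.094]]))
```

```text
[[325.558308   209.00474203]]
```

View pics/w4.png

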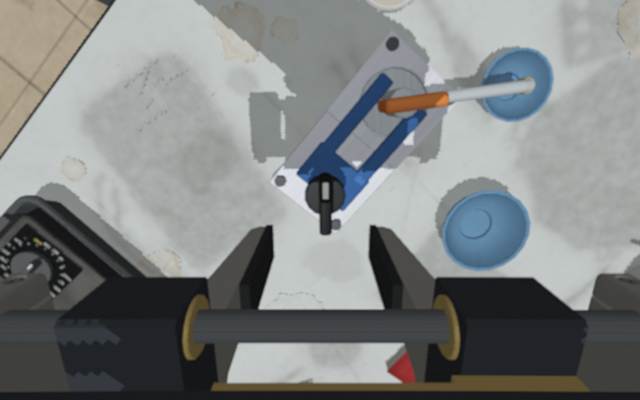

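The wing (326,208) lines up with the jaws, the tube is unchanged and the bowl is under the nozzle. Descending.

Call:
{"api": "send_rows", "payload": {
  "plan": [
    {"translation": [0.0017,0.003,-0.03],"angular": [0,0,0],"fingers": 0.5},
    {"translation": [0,0,-0.03],"angular": [0,0,0],"fingers": 0.45},
    {"translation": [0,0,-0.024],"angular": [0,0,0],"fingers": 0.4},
    {"translation": [0,0,0],"angular": [0,0,0],"fingers": 0.3}
  ]
}}

```text
time_s: 9.57
eef_pos: [0.5086, -0.0399, 0.0652]
tcp_rot: [[0.007, -0.693, 0.72], [-0.001, 0.72, 0.694], [-1.0, -0.006, 0.004]]
force: [-0.7, -0.0, 0.6]
gripper_width: 0.351
```

Call:
{"api": "send_rows", "payload": {
  "plan": [
    {"translation": [-0.0015,0.0005,-0.0015],"angular": [0.1,0.4,0.3],"fingers": 0},
    {"translation": [-0.0005,0,0],"angular": [0,0.1,0],"fingers": 0},
    {"translation": [0,0,0],"angular": [0,0,0],"fingers": 0},
    {"translation": [0,0,0],"angular": [0,0,0],"fingers": 0},
    {"translation": [0,0,0],"angular": [0,0,0],"fingers": 0}
  ]
}}

```text
time_s: 9.98
eef_pos: [0.5063, -0.039, 0.0651]
tcp_rot: [[-0.003, -0.696, 0.718], [0.001, 0.718, 0.696], [-1.0, 0.003, -0.002]]
force: [3.3, 1.0, -14.0]
gripper_width: 0.104
```

Call:
{"api": "send_rows", "payload": {
  "plan": [
    {"translation": [0,0,0],"angular": [0,0,-4],"fingers": 0},
    {"translation": [0,0,0],"angular": [0,0,-6],"fingers": 0},
    {"translation": [0,0,0],"angular": [0,0,-6],"fingers": 0},
    {"translation": [0,0,0],"angular": [0,0,-6],"fingers": 0},
    {"translation": [0,0,0],"angular": [0,0,-6],"fingers": 0}
  ]
}}

```text
time_s: 10.4
eef_pos: [0.5067, -0.0388, 0.0651]
tcp_rot: [[0.002, -0.258, 0.966], [0.005, 0.966, 0.258], [-1.0, 0.004, 0.003]]
force: [2.5, 0.4, -11.1]
gripper_width: 0.109
```

Call:
{"api": "send_rows", "payload": {
  "plan": [
    {"translation": [0,0,0],"angular": [0,0,-5],"fingers": 0},
    {"translation": [0,0,0],"angular": [0,0,-4],"fingers": 0},
    {"translation": [0,0,0],"angular": [0,0,-3],"fingers": 0},
    {"translation": [0,0,0],"angular": [0,0,-3],"fingers": 0}
  ]
}}

```text
time_s: 10.73
eef_pos: [0.5068, -0.0388, 0.0651]
tcp_rot: [[0.005, 0.012, 1.0], [0.004, 1.0, -0.012], [-1.0, 0.004, 0.005]]
force: [0.8, -1.0, -9.6]
gripper_width: 0.118
```

Run:
```python
from h import *
s=robot.state();print(s['force'],s['moment'],s['gripper_width'],s['eef_pos'],np.degrees(np.arctan2(s['tcp_rot'][1][2],s['tcp_rot'][0][2])))
```

```text
[ 0.83177064 -1.01437976 -9.64106265] [-0.22047086 -0.31314558  0.74787866] 0.11828402335131588 [ 0.50683411 -0.03876124  0.0650933 ] -0.6987759707384806
```

The moment is 0.75 N m, well above the knob's friction, and the jaws have turned about 5° past the wing, so the knob is on its end stop. Releasing and retreating.

Call:
{"api": "send_rows", "payload": {
  "plan": [
    {"translation": [0,0,0],"angular": [0,0,0],"fingers": 1},
    {"translation": [0,0,0],"angular": [0,0,0],"fingers": 1},
    {"translation": [0,0,0],"angular": [0,0,0],"fingers": 1},
    {"translation": [0,0,0],"angular": [0,0,0],"fingers": 1},
    {"translation": [0,0,0.005],"angular": [0,0,0],"fingers": 1}
  ]
}}

```text
time_s: 11.15
eef_pos: [0.5095, -0.038, 0.0734]
tcp_rot: [[0.011, 0.01, 1.0], [0.004, 1.0, -0.01], [-1.0, 0.004, 0.011]]
force: [-0.3, 0.5, 0.1]
gripper_width: 0.459
```

Call:
{"api": "send_rows", "payload": {
  "plan": [
    {"translation": [0,0,0.03],"angular": [0,0,0],"fingers": 1},
    {"translation": [0,0,0.04],"angular": [0,0,0],"fingers": 1},
    {"translation": [0,0.02,0.04],"angular": [0,0,1.5],"fingers": 1},
    {"translation": [0,0.03,0.03],"angular": [0,0,2],"fingers": 1},
    {"translation": [0,0,0],"angular": [0,0,2],"fingers": 1}
  ]
}}

```text
time_s: 11.57
eef_pos: [0.5083, 0.0122, 0.219]
tcp_rot: [[0.01, -0.088, 0.996], [0.006, 0.996, 0.088], [-1.0, 0.005, 0.01]]
force: [1.0, 0.8, 0.4]
gripper_width: 0.821
```

Run:
```python
from h import *
snap('wrist','w5');f='w5'; im=cv2.imread('pics/w5.png');hsv=cv2.cvtColor(im,cv2.COLOR_BGR2HSV)
q=pix('wrist',f,[[.498,.0615,.096],[.5628,.1458,.022],[.506,-.039,.094]]).astype(int);print(q.tolist())
def comp(m,c,r):
    z=np.zeros_like(m);s=np.s_[max(c[1]-r,0):c[1]+r,c[0]-r:c[0]+r];z[s]=m[s]
    n,l,st,_=cv2.connectedComponentsWithStats(z);i=1+np.argmax(st[1:,4]);return cv2.convexHull(np.argwhere(l==i)[:,::-1].astype('f4').reshape(-1,1,2))[:,0]
P=lambda k,z:onplane('wrist',f,k,z)[:,:2].astype('f4')*1000
print('tab',cv2.minAreaRect(P(comp(cv2.inRange(hsv,(3,120,60),(22,255,255)),q[0],40),.096)))
print('dish',cv2.fitEllipse(P(comp(cv2.inRange(hsv,(95,80,40),(118,255,255)),q[1],40),.022)))
c=im[30:290,220:460];cv2.imwrite('pics/c5.png',cv2.resize(c,None,fx=2.3,fy=2.3,interpolation=cv2.INTER_CUBIC))
```

```text
[[313, 135], [380, 55], [313, 236]]
tab ((496.1357727050781, 59.473602294921875), (40.90576171875, 9.307039260864258), 52.652809143066406)
dish ((562.2186889648438, 145.25950622558594), (60.28693771362305, 60.70686721801758), 80.33772277832031)
```

View pics/c5.png

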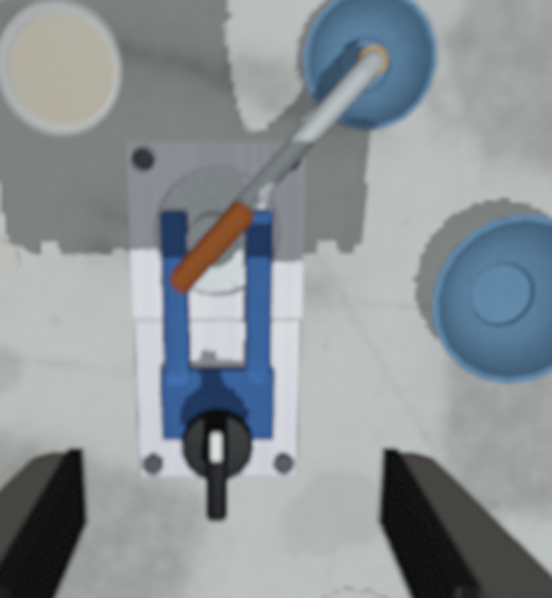

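The wing is back in line with the plate, and the nozzle (crop 372,58) is over the bowl's centre (369,60). Both dishes are in place and nothing touches the robot. Handing in.

```bash
python3 -c "
from workcell import robot
print(robot.finish_job())"
```

```text
the job is handed in; nothing more can be done
None
```

The job is done and handed in at about 12 s of the 58 s allowed. I backed the black knob off about 40°, turned the tube about 35° clockwise by its orange tab, and screwed the knob tight again.

- **Knob:** it was turned until the wrist moment reached 0.75 N m, well above its friction of 0.16 N m. The jaws had also gone about 5° past the wing. The last picture shows the wing back in line with the clamp plate, as at the start.
- **Nozzle:** the tab points at about 52.6° and the small blue bowl lies at 52.3–52.5° from the tube's axis, so the aim is within about 0.5 mm sideways. In the last picture the nozzle is over the bowl's centre.
- **Everything else:** the bowl measured within about 1 mm of its first position. The petri dish looked unmoved but I did not measure it again at the end. The tube is still in its seat under the fork, and the gripper is clear of everything.

No check failed. The only disagreement was about 2 mm between the first and last measurements of the tab's centre, which is within the seat play (1.5 mm) and calibration error (about 2 mm). The hand-in gave no verdict.

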